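# Close the spice rack's rail and press its label holder home

### The job

Swing the raised retaining rail of the spice rack down into its hook, so that it is out of your way; then take the label holder that stands beside the rack and push it down over the notch in the rack's front lip, label towards you and tongue behind the lip, past the leaf spring until it is fully home. Finish while still holding it and pressing it firmly down, not violently, so that its adhesive pad takes; leave the jars standing undisturbed.

Things in the scene. Friction and masses are not known exactly. Their poses are not given: they have to be found in the camera images.
- rack: dark wooden spice rack, 134 deep (x) x 270 wide (y) x 96 high mm, fixed; origin under its middle, x to its back, y to its left, z up. End cheeks 96 high (front 38 mm only 56). Front lip: 6 thick, middle plane at x = -68, top at z = 54; in the middle a notch 58 wide where the top is only z = 46. The jars' fronts are about 65 behind the lip.
- lip_trim: round black rubber trim, 5 mm thick and 58 long along y, that caps the lip in the notch; origin at the middle of its length, 2.5 below its top. The holder's bridge rests on it when home.
- lip_notch (a point): middle of the trim's top in the notch (rack x = -68, y = 0, z = 46); axes as the rack's. Behind it a 40 mm wide leaf spring, flared at the top, leaves 3.5 mm free behind the lip at z = 33 and yields backwards. Pushing the holder's tongue past it takes about 3 to 8 N over the last 12 mm; at home the resistance turns hard. 10 to 15 N in all presses it well home.
- rail (a joint): angle of the retaining rail in rad: 0 = level, lying in its open hook at the rack's left end (a hard stop); grows as the free (left) end rises. Starts between 0.5 and 0.95. The hinge is stiff: the rail stays where it is left, and about 1 to 2 N on it turns it.
- rail_hinge (a point): pivot of the rail at the rack's right end (rack x = -26, y = -122, z = 80); axes as the rack's. The rail is a round steel bar 8 mm thick that swings in the upright plane along the rack's y through this point.
- rail_tip (a point): centre of the 15 mm ball at the rail's free end, 256 mm from the hinge
- holder: loose aluminium label holder, 48 wide (y), 21 deep, 74 high mm, 60 g, standing; origin at its feet in mid slot; x from label to tongue. Slot 9 wide, 26 deep between front leg (x -12.5 to -4.5) and tongue (44 wide, x 4.5 to 8.5, round tip); bridge 8 thick above; then the head (10 thick, z 34 to 74, leaning back 8 deg) with a blank card. Grip the head above z = 40 to clear the lip beside the notch.
- holder_seat (a point): middle of the bridge's underside (holder z = 26), which comes to lie on lip_notch when home; axes as the holder's
- holder_tongue (a point): tip of the tongue (holder x = 6.5, z = 0)
- holder_head (a point): middle of the head, the place to grip (holder x = -3, z = 55)
- espresso_machine: bystander: espresso machine 229 wide, 343 high, standing fixed behind the work at the left; its portafilter handle juts towards the robot to about x = 0.57, y = 0.19 m, 0.2 m above the worktop: keep the wrist clear of it
- jar_0: glass spice jar with a coloured cap, about 45 across and 100 high, loose, standing in the rack (far left); origin at the centre of its underside
- jar_1: glass spice jar with a coloured cap, about 45 across and 100 high, loose, standing in the rack (middle left); origin at the centre of its underside
- jar_2: glass spice jar with a coloured cap, about 45 across and 100 high, loose, standing in the rack (middle right); origin at the centre of its underside
- jar_3: glass spice jar with a coloured cap, about 45 across and 100 high, loose, standing in the rack (far right); origin at the centre of its underside
Things that resemble listed ones, but are neither listed nor needed, are in the scene too. Several things look just like the holder: the one meant starts farthest to the robot's left. Leave any orange look-alike of the jar_1 alone.

How it is judged:
On the way, in this order (a step that is already met when the one before it is completed fails the run):
1. the rail lies in its hook, the holder not yet on the lip (value of joint rail below 0.05 rad and distance between holder_seat and lip_notch above 0.03 m), for 0.2 s.
2. the holder is home on the lip with its tongue behind it, pressed down (z of holder_seat in the frame of lip_notch below 0.003 m and x of holder_tongue in the frame of lip_notch above 0.002 m and y of holder_seat in the frame of lip_notch between -0.008 and 0.008 m and angle between the y axis of holder and the y axis of rack, either way round below 0.08 rad and angle between holder's own z axis and vertical below 0.12 rad and contact force between holder and lip_trim above 3 N), for 0.2 s.
At the end, for the whole second after the job is handed in: Rail in its hook (under 0.05 rad); holder upright and square (about 5 degrees), bridge within 3 mm of the trim, tongue behind the lip, within 8 mm of the notch's middle, pressing on the trim with over 3 N and still held by the fingers (over 3 N); jars upright (0.2 rad) (all of step 2 and value of joint rail below 0.05 rad and contact force between the fingers and holder above 3 N and linear speed of holder below 0.02 m/s and angle between each of jar_0, jar_1, jar_2, jar_3's own z axis and vertical below 0.2 rad); the arm keeps its last pose, push and grip.
It fails at once if a jar is tipped or shoved more than 25 mm (angle between any of jar_0, jar_1, jar_2, jar_3's own z axis and vertical above 0.4 rad or distance of any of jar_0, jar_1, jar_2, jar_3 from where it was at the start of the episode above 0.025 m).
It fails at once if the holder is rammed onto the trim with more than 45 N (contact force between holder and lip_trim above 45 N).
It also fails if it takes over 61 s, if anything falls off the work surface, if the arm or the gripper's body presses on something with over 40 N, if the wrist force passes 120 N, or if a joint passes its speed limit or range.

### The arm

A 6-joint arm with a two-finger parallel gripper is mounted at the origin on a cart in front of the work surface, level with it; the furniture and walls round the work are solid. World frame = base frame: x ahead of the robot, y to its left, z up, the work surface at z = 0. Lengths are in m, angles in rad, forces in N, time in s.
With the tool pointing down it reaches from about 0.325 to 0.775 m from the base axis. Payload 9.3 kg.
Tool frame: the origin (TCP) lies at the very end of the fingers, on their centre line; the grasp point (between the pads) lies manip.grip_point_offset behind it (manip.grip_point_offset is the distance from the TCP to the grasp point, in m); z points along the fingers, y is the line along which they close (so a half turn about z gives the same grasp; the last joint's range is limited). The gripper opens to 85 mm and grips with 20 to 120 N. Pads are 22 mm wide; open, the fingers measure 114 mm over their backs; the gripper's body (76 mm by 85 mm) begins 54 mm behind the grasp point. The pads swing forward as they close: fully open they stand 13 mm farther back than shut.
Start: joints at [1.156, 0.259, 0.021, 1.334, 0, 1.418], TCP at [0.142, 0.531, 0.231] pointing down, gripper open.
Joint ranges: [-3.04, 3.04], [-0.91, 1.82], [-1.04, 1.36], [-1.92, 1.95], [-1.52, 1.45], [-3.14, 3.14]. Speed limits (rad/s): [2.22, 2.22, 2.79, 3.14, 3.14, 3.14].

### API

Orientations are given as [roll, pitch, yaw] about the fixed x, y, z axes, in that order (R = Rz(yaw) Ry(pitch) Rx(roll)).
In Python, from bench import get_obs, viewer, order, models, manip gives the robot as it stands.
- The arm moves only by the shell command python3 -m creep 'ROWS' [FORCE]. ROWS is a JSON object whose one key "plan" holds a list of rows, each a list of 7 numbers: the turn, a rotation vector about the tool's x, y, z in rad, then the shift along the tool's x, y, z in m, then the finger opening in m, from 0 to 0.0854. A call has 1 to 8 rows; each row is the pose to reach, as a shift and turn from the pose commanded when the call began, along the tool's axes at that moment; what a row does not reach only later rows make up. A row lasts 1/10 s, in which the tool goes at most 50 mm and 8.59 degrees, less where a joint would pass 70% of its speed; a pose out of reach is approached as far as the arm can. A call with a gripper value outside its range is refused whole. The fingers move at their own pace and stop on an object; FORCE is the grip in N (left out, the last holds). Time passes only in rows, so rows that repeat a pose let the fingers close. It gives the time, the measured TCP pose, the force, the opening and the grip force at its end, in the units of the state.
- get_obs(): the state, without advancing time (a new reading comes with each control period).
- viewer.camera(name): name is "side" or "top"; returns the picture (420x560x3 uint8, red, green, blue); there is no depth.
- viewer.camera_params(name): a dict with "camera_matrix" (3x3 intrinsics, pixels), "world_from_camera" (4x4, takes a point from camera to world coordinates). Camera axes: x right, y down, z forward; pixel columns grow to the right and rows downward; lengths in m; the calibration is good to about 2 mm. A picture is of the moment at which its call begins. camera_params takes no time and is no camera call.
- order.job_done(): hands the job in; it is judged then, once.
Trained networks look in the newest picture that a camera, given by its name, has taken for a name from the list of things; names that differ only in an ending like _2 or _b are one class to them, and where a whole thing is asked for, a point or a joint stands for the part that bears it (a point fixed in the world has none). Each returns a list of dicts, best first, with "p" (0 to 1); they miss things now and then, are a little off and sometimes report something else, mostly with a low value. They report only what shows in the picture. A call takes as long as a camera call. They do not tell look-alikes from the thing itself.
- models.masks_of(camera, query): "pixels" (420x560 bool, what is visible of it) and "rect" ([left, top, width, height] in pixels, round what is visible of it).
- models.spot_point(camera, query): "location" ([row, column] in pixels: a listed point, or the origin of a listed thing).
The state is a dict: "clock": time; "joint_pos": joint angles; "joint_vel": joint speeds; "effort": joint torques, N m; "position": TCP position; "eef_rot": TCP orientation; "wrist_force": force on the tool from outside, world axes, zero at the start; "ft_torque": the same for the moment, N m; "finger_gap": opening from 0.0 (shut) to 1.0 (fully open); "grasp_force": force on a finger pad.
Only numpy, scipy, OpenCV 4.12 (cv2) and the standard library are available. Lean on these libraries where they do the work, as an engineer would, in place of code of your own. Each camera call takes 0.05 s, during which the arm holds its last target. There are 200 camera calls.

## Working session

There is one attempt and no reset: what is moved stays moved. The work goes in short steps, Python scripts to look and compute and a shell command to move; the robot and the scene stay as the last step left them, time stands still between calls to the robot, and variables do not carry over. Pictures are saved under pics/ and viewed, at most 10 in all, crops included, and the job is handed in when it is done.

```bash
ls; mkdir -p pics; python3 - <<'E'
from bench import get_obs, viewer, order, models, manip
import cv2,numpy as np
o=get_obs();print({k:np.round(v,3).tolist() for k,v in o.items()},manip.grip_point_offset)
ims=[]
for c in("side","top"):
    im=viewer.camera(c)[:,:,::-1];cv2.imwrite(f"pics/{c}0.png",im)
    P=viewer.camera_params(c);print(c,np.round(P["camera_matrix"],1).tolist(),np.round(P["world_from_camera"],3).tolist())
    for q in("holder","holder_head","holder_tongue","holder_seat","lip_notch","lip_trim","rail_tip","rail_hinge","jar_0","rack"):
        print(q,[(round(float(d["p"]),2),np.round(d["location"],1).tolist()) for d in models.spot_point(c,q)])
E
```

```text
pics
{'clock': 0.0, 'joint_pos': [1.156, 0.259, 0.021, 1.334, -0.0, 1.418], 'joint_vel': [0.001, -0.001, 0.0, 0.0, -0.001, -0.001], 'effort': [0.001, -55.563, 34.454, 0.014, -0.0, 0.0], 'position': [0.142, 0.531, 0.231], 'eef_rot': [-3.14, -0.0, 2.88], 'wrist_force': [0.423, 0.768, -0.009], 'ft_torque': [0.063, -0.005, -0.013], 'grasp_force': 0.0, 'finger_gap': 0.998} 0.0187
side [[457.7, 0.0, 272.7], [0.0, 457.7, 206.4], [0.0, 0.0, 1.0]] [[0.889, -0.253, 0.382, 0.189], [-0.458, -0.451, 0.766, -0.735], [-0.021, -0.856, -0.517, 0.66], [0.0, 0.0, 0.0, 1.0]]
holder [(0.94, [225.1, 204.8]), (0.91, [205.4, 193.5]), (0.59, [278.5, 283.7])]
holder_head [(0.97, [204.2, 203.6]), (0.94, [192.3, 186.7]), (0.44, [160.7, 231.6])]
holder_tongue [(0.77, [210.4, 192.5]), (0.59, [228.5, 203.2])]
holder_seat [(0.74, [202.7, 188.0]), (0.71, [256.2, 260.4]), (0.58, [214.9, 207.9])]
lip_notch [(0.9, [269.0, 236.3])]
lip_trim [(0.47, [270.4, 233.2])]
rail_tip [(0.77, [158.9, 232.3]), (0.55, [193.3, 186.8])]
rail_hinge [(0.9, [280.0, 281.3])]
jar_0 [(0.97, [256.7, 261.7]), (0.81, [243.7, 245.9]), (0.7, [27
[... 155 characters left out ...]
 0.434], [-1.0, -0.011, 0.011, 0.098], [-0.009, -0.162, -0.987, 1.032], [0.0, 0.0, 0.0, 1.0]]
holder [(0.78, [259.2, 223.8]), (0.76, [262.4, 184.4])]
holder_head [(0.69, [256.8, 179.9])]
holder_tongue [(0.79, [255.2, 179.5]), (0.66, [273.2, 329.6]), (0.48, [259.7, 224.9])]
holder_seat [(0.7, [258.8, 220.0]), (0.56, [262.8, 175.8])]
lip_notch [(0.83, [269.3, 329.3])]
lip_trim [(0.63, [243.7, 384.1]), (0.47, [268.0, 328.5]), (0.39, [236.5, 306.8])]
rail_tip [(0.56, [250.5, 309.3]), (0.38, [224.4, 358.0])]
rail_hinge [(0.76, [242.5, 384.7])]
jar_0 [(0.9, [232.4, 337.9]), (0.82, [240.1, 285.8]), (0.65, [227.3, 359.5]), (0.62, [233.9, 308.8]), (0.57, [230.4, 188.9])]
rack [(0.57, [240.1, 320.3])]
```

View pics/side0.png

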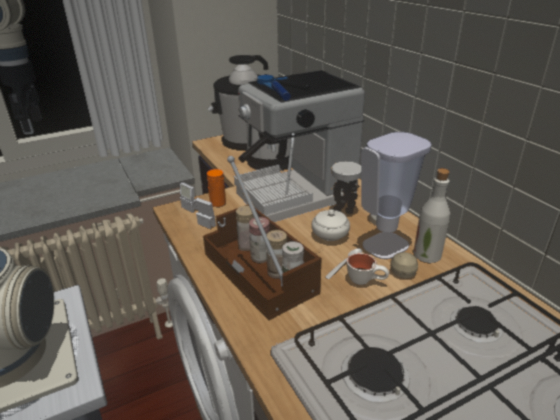

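View pics/top0.png

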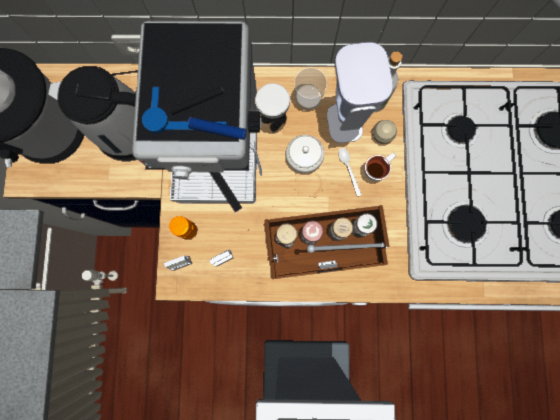

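```bash
cat > h.py <<'E'
from bench import get_obs, viewer, order, models, manip
import cv2,numpy as np
from scipy.spatial.transform import Rotation as Rn
from scipy.optimize import least_squares
P={c:viewer.camera_params(c) for c in("side","top")}
def proj(c,X):
    T=np.linalg.inv(P[c]["world_from_camera"]);q=np.atleast_2d(X)@T[:3,:3].T+T[:3,3];u=q@P[c]["camera_matrix"].T
    return (u[:,:2]/u[:,2:])[:,::-1]
def tri(s,t):
    f=lambda X:np.r_[proj("side",X)[0]-s,proj("top",X)[0]-t]
    r=least_squares(f,[.5,0,.05]);return r.x,np.abs(r.fun).max()
def onz(c,rc,z):
    T=P[c]["world_from_camera"];d=T[:3,:3]@np.linalg.solve(P[c]["camera_matrix"],[rc[1],rc[0],1]);o=T[:3,3]
    return o+d*(z-o[2])/d[2]
E
python3 - <<'E'
from h import *
for n,s,t in [("notch",[269,236.3],[269.3,329.3]),("hinge",[280,281.3],[242.5,384.7]),("tip",[158.9,232.3],[250.5,309.3]),("tipb",[158.9,232.3],[236.5,306.8]),
 ("holdA",[205.4,193.5],[262.4,184.4]),("holdB",[225.1,204.8],[259.2,223.8]),("headA",[192.3,186.7],[256.8,179.9])]:
    x,e=tri(s,t);print(n,x.round(4),e.round(2))
for s in([205.4,193.5],[225.1,204.8]): print(onz("side",s,0).round(3))
for s in([262.4,184.4],[259.2,223.8]): print(onz("top",s,0).round(3))
E
```

```text
notch [ 0.4583 -0.0086  0.0406] 0.9
hinge [ 0.5114 -0.1273  0.0784] 2.47
tip [0.488  0.0512 0.2677] 2.2
tipb [0.5042 0.0589 0.2631] 3.86
holdA [0.4731 0.3371 0.0133] 1.98
holdB [0.4779 0.2453 0.0005] 0.26
headA [0.4745 0.3411 0.0541] 3.15
[0.484 0.358 0.   ]
[0.477 0.246 0.   ]
[0.47  0.341 0.   ]
[0.478 0.245 0.   ]
```

Top view: the holder candidates are at (262,178) and (258,221). The orange jar look-alike at (227,180) is to be left alone. The rack lies around (242,327), the rail tip at about (248,310) and the hinge at (245,384). The holder farthest left is the one at (262,178), y≈0.34. I'll check that in a close crop.

```bash
python3 - <<'E'
from h import *
s=cv2.imread("pics/side0.png");t=cv2.imread("pics/top0.png")
f=lambda im,r0,r1,c0,c1,w,h:cv2.resize(im[r0:r1,c0:c1],(w,h),interpolation=cv2.INTER_CUBIC)
a=f(t,240,280,160,240,400,200); b=f(s,175,235,170,230,400,400)
c=f(t,200,285,258,393,400,252); d=f(s,190,310,195,325,400,348)
cv2.imwrite("pics/crop1.png",np.hstack([np.vstack([a,b]),np.vstack([c,d])]))
E
```

```text
(no output)
```

View pics/crop1.png

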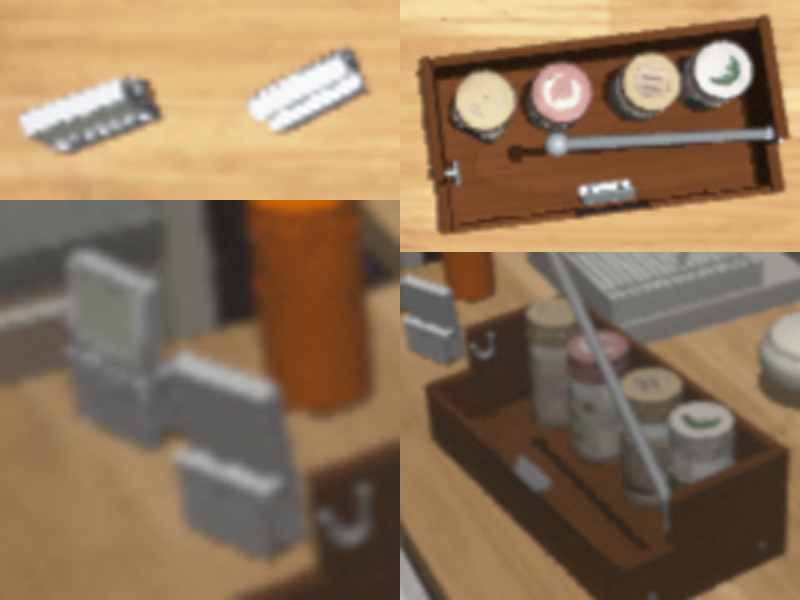

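The left holder at top (262,178) shows its card towards the robot and sits at y≈0.34, so it is the one meant; (258,221) is the look-alike. Next I'll fit the rack and holder poses.

```bash
cat >> h.py <<'E'
def pose(X,p):
    c,s=np.cos(p[2]),np.sin(p[2]);X=np.atleast_2d(X);return np.c_[p[0]+c*X[:,0]-s*X[:,1],p[1]+s*X[:,0]+c*X[:,1],X[:,2]]
def fit(L,p0):
    f=lambda p:np.concatenate([proj(c,pose(X,p))[0]-m for c,X,m in L])
    r=least_squares(f,p0,loss="soft_l1");return r.x,r.fun.reshape(-1,2)
E
python3 - <<'E'
from h import *
for xb in(.063,.067):
    xf=xb-.134
    L=[("top",[xb,.135,.096],[219.6,264.4]),("top",[xb,-.135,.096],[205.1,382.2]),("top",[xf,.135,.056],[278.3,272.5]),("top",[xf,-.135,.056],[264.1,388]),
    ("side",[xf,.135,.056],[235.9,204.1]),("side",[xf,.135,0],[249.7,205.4]),("side",[xb,-.135,.096],[260,320.4]),("side",[xb,-.135,0],[296,320]),
    ("top",[-.068,0,.046],[269.3,329.3]),("side",[-.068,0,.046],[269,236.3]),("top",[-.026,-.122,.08],[242.5,384.7]),("side",[-.026,-.122,.08],[280,281.3])]
    p,r=fit(L,[.53,-.01,.1]);print(xb,p.round(4),r.round(1).tolist())
tip=lambda a:pose([-.026,-.122+.256*np.cos(a),.08+.256*np.sin(a)],p)
g=least_squares(lambda a:np.r_[proj("side",tip(a[0]))[0]-[158.9,232.3],proj("top",tip(a[0]))[0]-[248.5,310]],[.8]);print("rail",g.x,tip(g.x[0]),g.fun.round(1))
# holder masks
for c in("side","top"):
    for d in models.masks_of(c,"holder"):
        m=d["pixels"].astype(np.uint8)
        print(c,round(float(d["p"]),2),d["rect"],m.sum(),cv2.minAreaRect(cv2.findNonZero(m)))
E
```

```text
0.063 [ 5.212e-01 -3.000e-04  1.219e-01] [[-1.5, 0.8], [-0.1, 2.0], [-0.2, -0.5], [1.0, 0.8], [-0.8, -1.3], [4.7, -0.2], [-1.4, 2.0], [-1.1, 0.8], [1.1, 0.5], [-1.2, -3.0], [2.9, -2.0], [-1.7, 1.0]]
0.067 [ 0.518  -0.0006  0.1259] [[-1.6, 0.6], [-0.7, 1.8], [-0.3, -0.4], [0.4, 0.8], [-0.8, -1.2], [4.7, -0.1], [-1.7, 2.4], [-1.4, 1.2], [2.4, 0.8], [-0.6, -4.3], [4.1, -1.8], [-1.2, -0.1]]
rail [0.82231548] [[0.48560918 0.04791133 0.26757723]] [ 1.3 -2.6  1.4  1.8]
side 0.89 [181.8, 181.4, 14.8, 32.2] 356 ((186.9278564453125, 196.9245147705078), (29.485576629638672, 14.713824272155762), 79.99201965332031)
side 0.68 [194.4, 198.2, 19.1, 29.3] 469 ((205.1103515625, 212.87586975097656), (30.652894973754883, 18.791048049926758), 86.633544921875)
top 0.8 [208.2, 249.4, 21.3, 17.1] 229 ((220.99058532714844, 258.2830505371094), (10.975529670715332, 22.825214385986328), 60.945396423339844)
top 0.64 [277.5, 223.6, 16.9, 22.6] 383 ((286.050048828125, 235.35000610351562), (19.922346115112305, 22.135942459106445), 18.43494987487793)
top 0.49 [168.9, 256.7, 20.1, 12.6] 210 ((177.169677734375, 263.4751281738281), (9.619219779968262, 23.9471492767334), 70.34617614746094)
top 0.19 [265.1, 205.1, 123.0, 74.7] 5782 ((327.1012878417969, 241.94329833984375), (61.565452575683594, 122.74288940429688), 82.56858825683594)
```

```bash
cat >> h.py <<'E'
from itertools import product
box=lambda x0,x1,y,z0,z1:np.array(list(product((x0,x1),(-y,y),(z0,z1))))
_t=np.tan(np.radians(8))
def head():
    H=box(-.005,.005,.024,.034,.074);H[:,0]+=-.003+(H[:,2]-.055)*_t;return H
HP=[box(-.0125,-.0045,.024,0,.034),box(-.0125,.0085,.024,.026,.034),box(.0045,.0085,.022,0,.03),head()]
def sil(c,p,dz=0,S=4):
    m=np.zeros((420*S,560*S),np.uint8)
    for B in HP:
        u=proj(c,pose(B,p)+[0,0,dz])[:,::-1];u=((u+.5)*S).astype(np.int32)
        cv2.fillConvexPoly(m,cv2.convexHull(u),1)
    return m
E
python3 - <<'E'
from h import *
from scipy.optimize import minimize
viewer.camera("side");viewer.camera("top")
M={}
for c,lo in(("side",(181,190)),("top",(160,195))):
    for d in models.masks_of(c,"holder"):
        r=d["rect"];u=r[0]+r[2]/2
        if lo[0]<=u<=lo[1] and c not in M: M[c]=cv2.resize(d["pixels"].astype(np.uint8),None,fx=4,fy=4,interpolation=0)
print(M.keys())
def cost(p,cs=tuple(M)):
    e=0
    for c in cs:
        s=sil(c,p);e+=1-(s&M[c]).sum()/(s|M[c]).sum()
    return e
for y0 in(.2,.4):
    r=minimize(cost,[.472,.34,y0],method="Nelder-Mead",options=dict(initial_simplex=np.array([[.472,.34,y0],[.48,.34,y0],[.472,.348,y0],[.472,.34,y0+.2]]),xatol=1e-4,fatol=1e-3))
    print(r.x.round(4),r.fun)
h=r.x; rk=[.5212,-.0003,.1219]
s=cv2.imread("pics/side0.png");t=cv2.imread("pics/top0.png")
E3=[[(-.071,.135,.056),(-.071,-.135,.056),(-.071,-.135,0),(-.071,.135,0),(-.071,.135,.056)],[(.063,.135,.096),(.063,-.135,.096),(-.033,-.135,.096),(-.033,-.135,.056),(-.071,-.135,.056)],[(.063,.135,.096),(-.033,.135,.096),(-.033,.135,.056),(-.071,.135,.056)],[(.063,-.135,.096),(.063,-.135,0)],[(-.068,-.029,.046),(-.068,.029,.046)],[(-.026,-.122,.08),(-.026,.0524,.2675)]]
def crop(c,im,r0,c0,k,w,hh):
    b=cv2.resize(im[r0:r0+hh//k,c0:c0+w//k],None,fx=k,fy=k,interpolation=cv2.INTER_CUBIC)
    for l in E3: cv2.polylines(b,[np.round((proj(c,pose(l,rk))[:,::-1]-[c0,r0]+.5)*k).astype(np.int32)],0,(0,255,255),1)
    for B in HP: cv2.polylines(b,[cv2.convexHull(np.round((proj(c,pose(B,h))[:,::-1]-[c0,r0]+.5)*k).astype(np.int32))],1,(0,255,0),1)
    return b
a=crop("top",t,245,160,6,240,180);b=crop("side",s,170,165,7,238,420)[:,:238]
b=np.pad(b,((0,0),(0,2),(0,0)));c=crop("top",t,200,258,4,560,340);d=crop("side",s,150,195,2,560,260)
d=crop("side",s,225,195,4,560,260)
cv2.imwrite("pics/crop2.png",np.hstack([np.vstack([a,b]),np.vstack([c,d])]))
E
```

```text
dict_keys(['side', 'top'])
[0.4699 0.3491 0.3638] 0.1576308865799243
[0.4699 0.3489 0.3589] 0.15947361720245323
```

View pics/crop2.png

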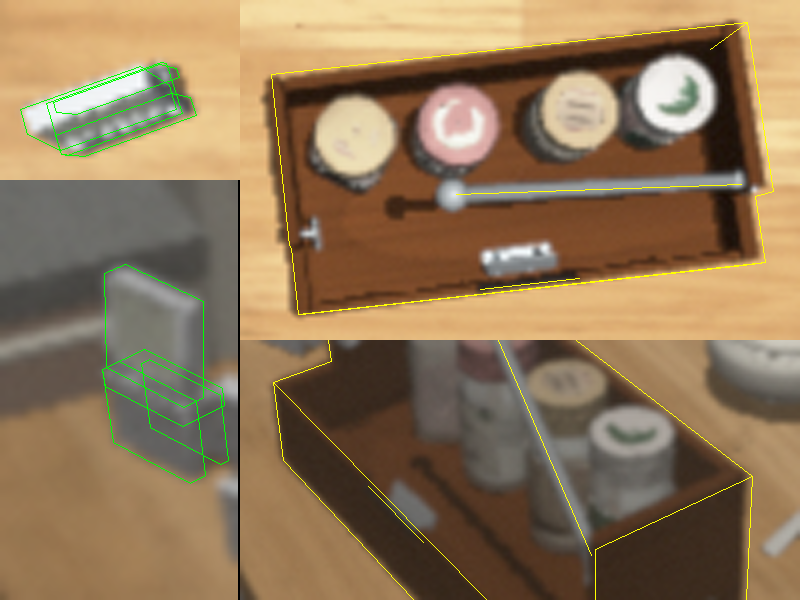

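Both model overlays agree with the pictures: rack at (0.521, 0.000, yaw 0.122), holder at (0.470, 0.349, yaw 0.36), rail angle about 0.82. I'll close the fingers and move above the rail.

```bash
python3 -m creep '{"plan":[[0,0,0,0,0,-0.05,0],[0,0,0,0,0,-0.11,0],[0,0,-0.1,-0.1,-0.09,-0.11,0],[0,0,-0.2,-0.2,-0.17,-0.11,0],[0,0,-0.38,-0.473,-0.413,-0.11,0],[0,0,-0.38,-0.473,-0.413,-0.11,0],[0,0,-0.38,-0.473,-0.413,-0.11,0],[0,0,-0.38,-0.473,-0.413,-0.11,0]]}' 40
```

```text
clock: 2.2
position: [0.307, 0.2857, 0.3385]
eef_rot: [3.141, 0.001, -3.023]
wrist_force: [0.9, -0.3, -0.5]
finger_gap: -0.003
grasp_force: 0.0
```

```bash
python3 -m creep '{"plan":[[0,0,0,-0.151,-0.295,0,0],[0,0,0,-0.151,-0.295,0,0],[0,0,0,-0.151,-0.295,0,0],[0,0,0,-0.151,-0.295,0,0],[0,0,0,-0.151,-0.295,0,0],[0,0,0,-0.151,-0.295,0,0],[0,0,0,-0.151,-0.295,0,0],[0,0,0,-0.151,-0.295,0,0]]}'; python3 - <<'E'
from h import *
rk=[.5212,-.0003,.1219]
p=get_obs()["position"];print(p)
c,s=np.cos(rk[2]),np.sin(rk[2]);d=p-np.array([rk[0],rk[1],0]);print("rack",c*d[0]+s*d[1],-s*d[0]+c*d[1],d[2])
for k in("side","top"):
    im=viewer.camera(k)[:,:,::-1].copy();globals()[k]=im;u=proj(k,p)[0];cv2.circle(im,(int(u[1]),int(u[0])),2,(0,0,255),-1)
cv2.imwrite("pics/v3.png",np.hstack([cv2.resize(side[120:310,120:320],(400,380)),cv2.resize(top[150:340,220:420],(400,380))]))
E
```

```text
clock: 3.0
position: [0.4931, 0.009, 0.3371]
eef_rot: [-3.141, -0.001, -3.028]
wrist_force: [0.1, -0.1, 0.1]
finger_gap: -0.003
grasp_force: 0.0
[0.49308555 0.00902965 0.33709536]
rack -0.026771351686742287 0.012679085463296637 0.3370953575796394
```

View pics/v3.png

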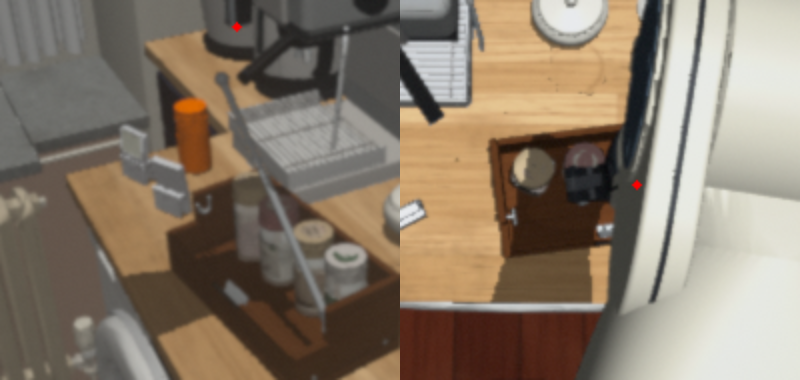

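```bash
python3 -m creep '{"plan":[[0,0,0,0,0,0.045,0],[0,0,0,0,0,0.085,0],[0,0,0,0,0.016,0.108,0],[0,0,0,0,0.03,0.131,0],[0,0,0,0,0.041,0.15,0],[0,0,0,0,0.051,0.169,0],[0,0,0,0,0.058,0.19,0],[0,0,0,0,0.064,0.21,0]]}'
```

```text
clock: 3.9
position: [0.4829, 0.0776, 0.1281]
eef_rot: [3.142, 0.001, -3.021]
wrist_force: [-0.0, -0.0, -0.1]
finger_gap: -0.005
grasp_force: 0.2
```

```bash
python3 -m creep '{"plan":[[0,0,0,0,0.002,0.01,0],[0,0,0,0,0.003,0.02,0],[0,0,0,0,0.004,0.028,0],[0,0,0,0,0.005,0.033,0],[0,0,0,0,0.005,0.036,0],[0,0,0,0,0.005,0.036,0]]}'
```

```text
clock: 4.5
position: [0.4831, 0.0807, 0.0922]
eef_rot: [-3.142, -0.0, -3.024]
wrist_force: [-0.5, -0.6, 0.4]
finger_gap: 0.001
grasp_force: 0.0
```

```bash
python3 - <<'E'
from h import *
im=viewer.camera("side")[:,:,::-1];cv2.imwrite("pics/s4.png",cv2.resize(im[120:320,130:350],None,fx=3,fy=3,interpolation=cv2.INTER_CUBIC))
for q in("rail_tip","rail_hinge"):print([(d["p"],d["location"]) for d in models.spot_point("side",q)])
E
```

```text
[(0.67, [218.7, 216.8]), (0.19, [266.3, 233.1])]
[(0.58, [275.7, 281.6])]
```

View pics/s4.png

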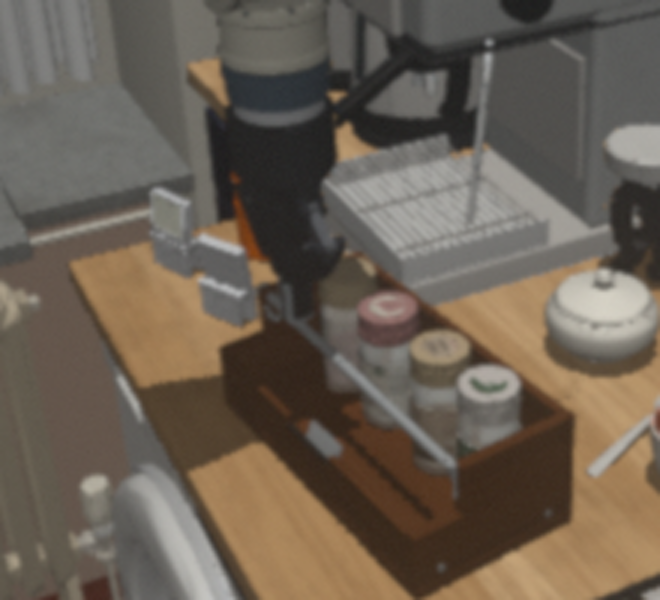

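The rail has followed the fingers down to near level, with its tip at side pixel (219,217) just above the hook. I'll press it the last few mm to its stop.

```bash
python3 -m creep '{"plan":[[0,0,0,0,0,0.003,0],[0,0,0,0,0,0.006,0],[0,0,0,0,0,0.008,0],[0,0,0,0,0,0.008,0]]}'
```

```text
clock: 5.05
position: [0.4831, 0.0808, 0.0841]
eef_rot: [-3.142, -0.0, -3.023]
wrist_force: [0.3, -0.1, 0.2]
finger_gap: -0.001
grasp_force: 0.0
```

```bash
python3 -m creep '{"plan":[[0,0,0,0,0,0.001,0],[0,0,0,0,0,0.002,0],[0,0,0,0,0,0.003,0],[0,0,0,0,0,0.003,0]]}';  python3 -m creep '{"plan":[[0,0,0,0,0,0.001,0],[0,0,0,0,0,0.002,0],[0,0,0,0,0,0.002,0]]}'
```

```text
clock: 5.45
position: [0.4833, 0.0808, 0.0831]
eef_rot: [-3.141, 0.002, -3.023]
wrist_force: [-6.0, -0.6, 22.8]
finger_gap: 0.0
grasp_force: 11.3
clock: 5.75
position: [0.4835, 0.0808, 0.0825]
eef_rot: [-3.141, 0.004, -3.023]
wrist_force: [-11.8, -0.5, 39.6]
finger_gap: -0.003
grasp_force: 19.7
```

The rail rests against its hard stop: the force rose sharply at z=0.083, which is right for a level rail. Now to the holder.

```bash
python3 -m creep '{"plan":[[0,0,0,0,0,-0.05,0],[0,0,0,0,0,-0.1,0],[0,0,0,0.01,0.03,-0.13,0.085],[0,0,-0.08,0.02,0.08,-0.13,0.085],[0,0,-0.16,0.02,0.13,-0.13,0.085],[0,0,-0.24,0.01,0.18,-0.13,0.085],[0,0,-0.24,0,0.23,-0.13,0.085],[0,0,-0.24,-0.015,0.267,-0.13,0.085]]}'
```

```text
clock: 6.55
position: [0.4655, 0.3504, 0.2095]
eef_rot: [3.141, 0.0, -2.782]
wrist_force: [1.0, 0.5, 0.8]
finger_gap: 0.987
grasp_force: 0.0
```

```bash
python3 - <<'E'
from h import *
o=get_obs();p=o["position"];R=Rn.from_euler("xyz",o["eef_rot"]).as_matrix()
print(p,o["eef_rot"],o["finger_gap"])
print("shift",R.T@(np.array([.467,.348,.042])-p),"yaw err",o["eef_rot"][2]+np.pi-.36)
for q in("rail_tip",):
    viewer.camera("side");viewer.camera("top")
    for c in("side","top"):print(c,[(round(d["p"],2),d["location"]) for d in models.spot_point(c,q)])
rk=[.5212,-.0003,.1219]
for c in("side","top"):print("exp level",proj(c,pose([-.026,.134,.08],rk)))
E
```

```text
[0.46554047 0.35035399 0.20948876] [ 3.14135809e+00  2.74600999e-04 -2.78184306e+00] 0.986866951892027
shift [-0.00049141 -0.0027564   0.16748826] yaw err -0.0002504055895090618
side [(0.84, [223.2, 217.0])]
top [(0.57, [262.9, 267.4])]
exp level [[220.43745682 219.25204139]]
exp level [[257.92910666 270.04233976]]
```

```bash
python3 -m creep '{"plan":[[0,0,0,0,-0.003,0.05,0.085],[0,0,0,0,-0.003,0.1,0.085],[0,0,0,0,-0.003,0.14,0.085],[0,0,0,0,-0.003,0.16,0.085],[0,0,0,0,-0.003,0.168,0.085],[0,0,0,0,-0.003,0.168,0.085]]}'
```

```text
clock: 7.35
position: [0.4674, 0.3438, 0.041]
eef_rot: [-3.141, -0.001, -2.785]
wrist_force: [-0.2, -0.3, 0.3]
finger_gap: 0.994
grasp_force: 0.0
```

```bash
python3 - <<'E'
from h import *
im=viewer.camera("side")[:,:,::-1];t=viewer.camera("top")[:,:,::-1]
p=get_obs()["position"];print(p)
a=cv2.resize(im[150:250,140:240],(400,400),interpolation=cv2.INTER_CUBIC)
b=cv2.resize(t[200:300,130:230],(400,400),interpolation=cv2.INTER_CUBIC)
cv2.imwrite("pics/g5.png",np.hstack([a,b]))
E
```

```text
[0.46832725 0.34477281 0.04269782]
```

View pics/g5.png

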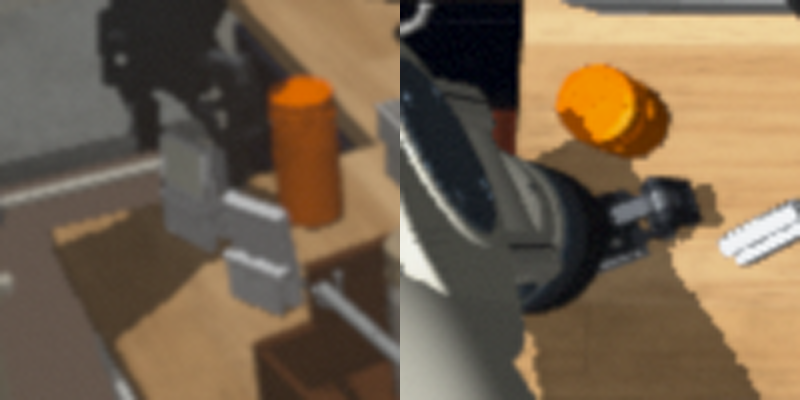

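The fingers straddle the head of the left holder (side crop about (195,165)), and the look-alike is clear. Closing.

```bash
python3 -m creep '{"plan":[[0,0,0,0,0,0,0.04],[0,0,0,0,0,0,0.04],[0,0,0,0,0,0,0.04],[0,0,0,0,0,0,0.04],[0,0,0,0,0,0,0.04],[0,0,0,0,0,0,0.04]]}' 60
```

```text
clock: 8.05
position: [0.468, 0.3452, 0.0424]
eef_rot: [-3.142, 0.002, -2.783]
wrist_force: [-0.9, -1.2, 6.5]
finger_gap: 0.545
grasp_force: 60.9
```

```bash
python3 -m creep '{"plan":[[0,0,0,0,0,-0.02,0.04],[0,0,0,0,0,-0.06,0.04],[0,0,0,0,0,-0.11,0.04],[0,0,0,0,0,-0.12,0.04],[0,0,0,0,0,-0.12,0.04]]}'
python3 - <<'E'
from h import *
o=get_obs();p=o["position"];R=Rn.from_euler("xyz",o["eef_rot"]).as_matrix()
rk=[.5212,-.0003,.1219]
g=pose([-.071-.06,0,.2],rk)[0]   # staging in front of the notch
print(p,"shift to staging",R.T@(g-p),"dyaw",rk[2]-(o["eef_rot"][2]+np.pi),o["wrist_force"],o["grasp_force"],o["finger_gap"])
E
```

```text
clock: 8.55
position: [0.4684, 0.3455, 0.1636]
eef_rot: [3.141, 0.005, -2.783]
wrist_force: [0.5, 0.2, -1.1]
finger_gap: 0.549
grasp_force: 61.7
[0.46840967 0.34550801 0.1635904 ] shift to staging [ 0.19905783 -0.31163191 -0.03750689] dyaw -0.23652630307554035 [ 0.47589007  0.23374543 -1.05198945] 61.658982038497925 0.5489112519818682
```

```bash
python3 -m creep '{"plan":[[0,0,0.05,0.03,-0.03,-0.03,0.04],[0,0,0.1,0.05,-0.07,-0.037,0.04],[0,0,0.15,0.07,-0.115,-0.037,0.04],[0,0,0.2,0.09,-0.16,-0.037,0.04],[0,0,0.2365,0.11,-0.205,-0.037,0.04],[0,0,0.2365,0.125,-0.25,-0.037,0.04],[0,0,0.2365,0.14,-0.295,-0.037,0.04],[0,0,0.2365,0.141,-0.326,-0.037,0.04]]}'
python3 -m creep '{"plan":[[0,0,0,0,0,0.03,0.04],[0,0,0,0,0,0.06,0.04],[0,0,0,0,0,0.07,0.04],[0,0,0,0,0,0.07,0.04]]}'
python3 - <<'E'
from h import *
from scipy.optimize import minimize
rk=[.5212,-.0003,.1219]
o=get_obs();p=o["position"];c,s=np.cos(rk[2]),np.sin(rk[2]);d=p-np.array([rk[0],rk[1],0]);print("rack",c*d[0]+s*d[1],-s*d[0]+c*d[1],d[2],o["eef_rot"],o["grasp_force"])
im=viewer.camera("side")[:,:,::-1];cv2.imwrite("pics/s6raw.png",im);t=viewer.camera("top")[:,:,::-1];cv2.imwrite("pics/t6raw.png",t)
for q in("holder_head","holder_tongue","holder_seat","lip_notch","holder"):print(q,[(round(d["p"],2),np.round(d["location"],1).tolist()) for d in models.spot_point("side",q)])
hp=lambda x:pose([x,0,0],rk)[0][:2]
b=cv2.resize(im[190:310,180:300],(600,600),interpolation=cv2.INTER_CUBIC)
x0=hp(-.068);h=[x0[0],x0[1],rk[2]]
for B in HP: cv2.polylines(b,[cv2.convexHull(np.round((proj("side",pose(B,h)+[0,0,p[2]-.0424])[:,::-1]-[180,190]+.5)*5).astype(np.int32))],1,(0,255,0),1)
cv2.imwrite("pics/s6.png",b)
E
```

```text
clock: 9.35
position: [0.4483, -0.0123, 0.1968]
eef_rot: [3.141, -0.002, -3.022]
wrist_force: [1.1, 0.7, 0.1]
finger_gap: 0.549
grasp_force: 61.8
clock: 9.75
position: [0.4484, -0.0095, 0.1264]
eef_rot: [3.14, -0.004, -3.02]
wrist_force: [0.3, -0.1, -0.1]
finger_gap: 0.552
grasp_force: 61.8
rack -0.07335519678247532 -0.00027207424369616977 0.12642950443848325 [ 3.14018949 -0.00416805 -3.01982129] 61.829237937927246
holder_head [(0.62, [206.7, 205.1]), (0.55, [233.9, 230.4])]
holder_tongue [(0.91, [226.2, 202.1]), (0.88, [256.6, 234.6]), (0.64, [257.0, 262.2])]
holder_seat [(0.92, [245.6, 228.9]), (0.62, [219.0, 206.6])]
lip_notch [(0.87, [270.5, 233.5])]
holder [(0.97, [225.7, 205.4]), (0.65, [250.3, 232.0]), (0.62, [272.1, 275.4])]
```

View pics/s6.png

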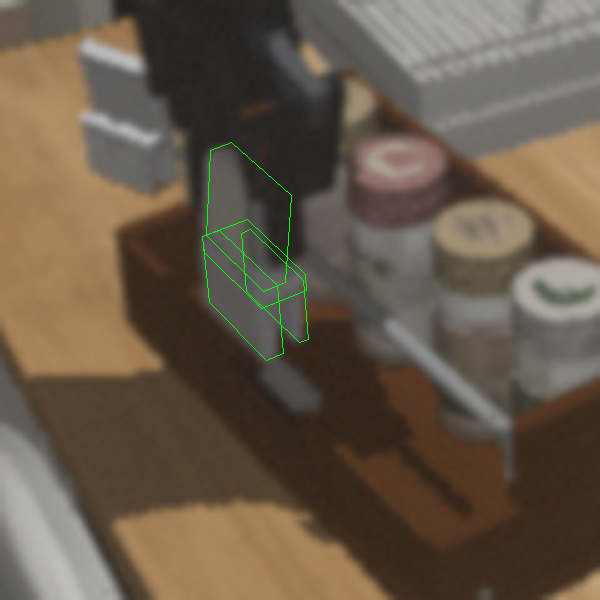

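The held holder lies within about a pixel of the predicted outline above the notch (side crop (245,250)). I'll descend until the tongue is just below the trim top and watch the force.

```bash
python3 -m creep '{"plan":[[0,0,0,0,0,0.02,0.04],[0,0,0,0,0,0.032,0.04],[0,0,0,0,0,0.035,0.04],[0,0,0,0,0,0.035,0.04]]}'; python3 -m creep '{"plan":[[0,0,0,0,0,0.001,0.04],[0,0,0,0,0,0.002,0.04],[0,0,0,0,0,0.003,0.04],[0,0,0,0,0,0.003,0.04]]}'; python3 -m creep '{"plan":[[0,0,0,0,0,0.001,0.04],[0,0,0,0,0,0.002,0.04],[0,0,0,0,0,0.002,0.04]]}'
python3 - <<'E'
from h import *
im=viewer.camera("side")[:,:,::-1];cv2.imwrite("pics/s7.png",cv2.resize(im[200:310,180:300],(655,600),interpolation=cv2.INTER_CUBIC))
E
```

```text
clock: 10.5
position: [0.4498, -0.0098, 0.0935]
eef_rot: [3.142, -0.0, -3.02]
wrist_force: [-0.8, -0.4, -0.3]
finger_gap: 0.552
grasp_force: 61.8
clock: 10.9
position: [0.4498, -0.0098, 0.0904]
eef_rot: [-3.142, 0.0, -3.02]
wrist_force: [0.2, 0.1, -0.2]
finger_gap: 0.55
grasp_force: 61.8
clock: 11.2
position: [0.4497, -0.0098, 0.0882]
eef_rot: [3.142, -0.0, -3.02]
wrist_force: [-0.5, -0.2, 0.1]
finger_gap: 0.552
grasp_force: 61.8
```

View pics/s7.png

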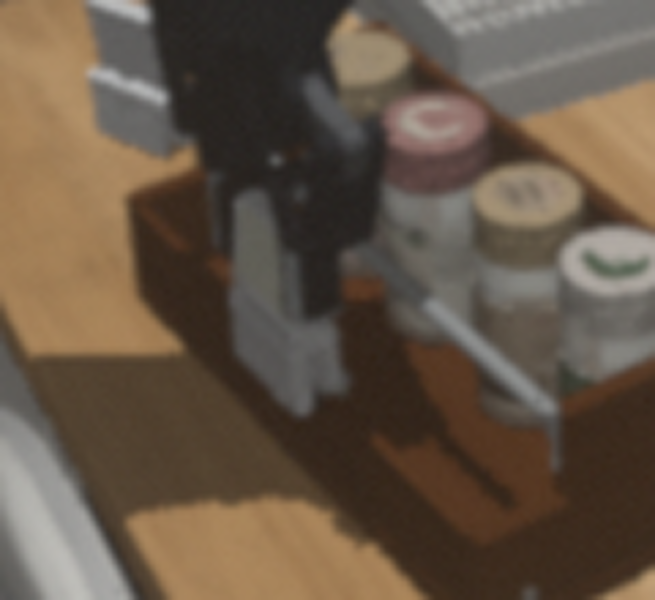

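The legs straddle the lip line (slot at side crop (315,385)). Continuing down gently.

```bash
for i in 1 2 3; do python3 -m creep '{"plan":[[0,0,0,0,0,0.001,0.04],[0,0,0,0,0,0.002,0.04],[0,0,0,0,0,0.002,0.04]]}' | egrep "posi|wrist|rot"; done
```

```text
position: [0.4497, -0.0098, 0.0862]
eef_rot: [3.142, -0.0, -3.02]
wrist_force: [-0.7, 0.3, 0.5]
position: [0.4497, -0.0098, 0.0842]
eef_rot: [3.142, -0.0, -3.02]
wrist_force: [-0.4, 0.6, -0.6]
position: [0.4497, -0.0098, 0.0821]
eef_rot: [3.142, -0.0, -3.02]
wrist_force: [0.5, -0.8, -0.1]
```

```bash
for i in 1 2 3; do python3 -m creep '{"plan":[[0,0,0,0.001,0,0,0.04],[0,0,0,0.001,0,0,0.04]]}' | egrep "posi|wrist"; done
```

```text
position: [0.4491, -0.01, 0.0824]
wrist_force: [0.6, 0.9, -2.3]
position: [0.4487, -0.0101, 0.0825]
wrist_force: [5.7, 1.2, -3.6]
position: [0.4484, -0.0101, 0.0827]
wrist_force: [7.2, 1.7, -4.5]
```

The tongue touches the back of the lip, so it is straddling properly. I'll centre it and push down.

```bash
python3 -m creep '{"plan":[[0,0,0,-0.003,0,0,0.04],[0,0,0,-0.003,0,0,0.04]]}' | egrep "posi|wrist"; for i in 1 2 3 4; do python3 -m creep '{"plan":[[0,0,0,0,0,0.001,0.04],[0,0,0,0,0,0.002,0.04],[0,0,0,0,0,0.002,0.04]]}' | egrep "posi|wrist"; done
```

```text
position: [0.4497, -0.0099, 0.0823]
wrist_force: [-0.5, 0.3, -1.1]
position: [0.4494, -0.0098, 0.08]
wrist_force: [-0.5, -0.1, -0.0]
position: [0.4497, -0.0098, 0.0781]
wrist_force: [1.0, 0.4, 0.0]
position: [0.4496, -0.0098, 0.0761]
wrist_force: [-0.2, -0.1, 0.1]
position: [0.4495, -0.0099, 0.0745]
wrist_force: [-2.8, -0.6, 5.1]
```

```bash
for i in 1 2 3 4; do python3 -m creep '{"plan":[[0,0,0,0,0,0.001,0.04],[0,0,0,0,0,0.002,0.04],[0,0,0,0,0,0.002,0.04]]}' | egrep "posi|wrist|rot"; done
```

```text
position: [0.4495, -0.0098, 0.0724]
eef_rot: [-3.141, -0.0, -3.02]
wrist_force: [-2.5, -0.4, 4.1]
position: [0.4495, -0.0098, 0.0703]
eef_rot: [-3.141, -0.0, -3.02]
wrist_force: [-3.2, 0.1, 2.5]
position: [0.4495, -0.0098, 0.0682]
eef_rot: [-3.142, -0.001, -3.02]
wrist_force: [-2.4, -0.5, 4.3]
position: [0.4495, -0.0098, 0.0662]
eef_rot: [3.142, -0.001, -3.02]
wrist_force: [-4.0, 0.5, 3.3]
```

```bash
for i in 1 2 3 ; do python3 -m creep '{"plan":[[0,0,0,0,0,0.001,0.04],[0,0,0,0,0,0.001,0.04]]}' | egrep "posi|wrist"; done
```

```text
position: [0.4495, -0.0098, 0.0651]
wrist_force: [-3.8, 0.2, 3.3]
position: [0.4496, -0.0098, 0.0641]
wrist_force: [-4.7, -0.9, 3.9]
position: [0.4496, -0.0098, 0.0631]
wrist_force: [-4.9, -0.3, 2.0]
```

```bash
for i in 1 2 3 ; do python3 -m creep '{"plan":[[0,0,0,0,0,0.0005,0.04],[0,0,0,0,0,0.0005,0.04]]}' | egrep "posi|wrist"; done
```

```text
position: [0.4496, -0.0098, 0.0627]
wrist_force: [-4.2, -0.6, 2.7]
position: [0.4496, -0.0098, 0.0624]
wrist_force: [-5.2, -0.2, 5.4]
position: [0.4497, -0.0098, 0.0623]
wrist_force: [-7.6, -0.9, 12.7]
```

```bash
python3 -m creep '{"plan":[[0,0,0,0,0,0.0001,0.04],[0,0,0,0,0,0.0001,0.04],[0,0,0,0,0,0.0001,0.04],[0,0,0,0,0,0.0001,0.04]]}'
python3 - <<'E'
from h import *
im=viewer.camera("side")[:,:,::-1];cv2.imwrite("pics/s8.png",cv2.resize(im[200:310,180:300],(655,600),interpolation=cv2.INTER_CUBIC))
o=get_obs();print(o["wrist_force"],o["grasp_force"])
E
```

```text
clock: 16.95
position: [0.4497, -0.0098, 0.0623]
eef_rot: [-3.141, 0.0, -3.02]
wrist_force: [-7.2, -0.0, 13.5]
finger_gap: 0.551
grasp_force: 64.1
[-6.8115858   0.97371501 13.55812251] 64.09783244132996
```

View pics/s8.png

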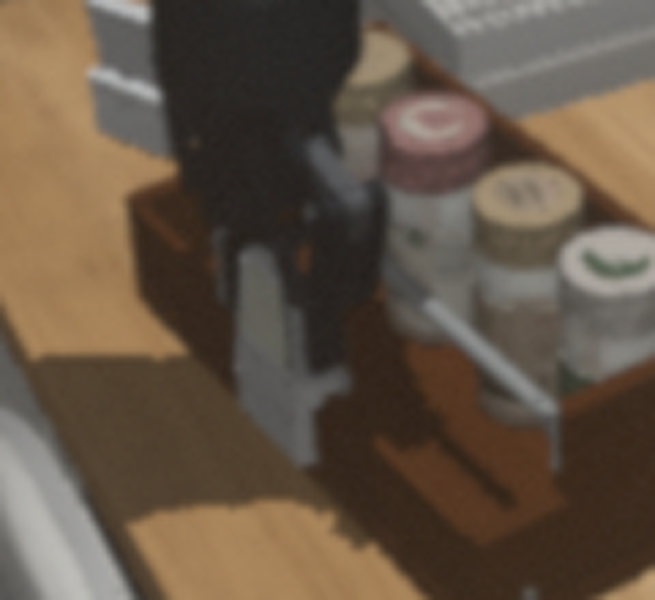

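The front leg hangs before the lip, the tongue is hidden behind it, and the bridge sits on the trim. The jars and rail are undisturbed, and the hard stop came at the predicted height. Handing in.

```bash
python3 -c "
from bench import order
print(order.job_done())"
```

```text
the job is handed in; nothing more can be done
None
```

The rail is down in its hook, and the label holder is home over the notch, still held and pressed down with about 13 N. The jars look undisturbed; the job is handed in, but no verdict came back.

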